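Sort the groceries into the pantry organisers

TASK

Put away the five groceries that stand along the front of the worktop, each with its own kind in the bamboo organisers: the two small spice jars into the two free cells of the spice rack, the two wide glass jars into the two bays of the jar tray, one each, and the slim packet into the free front slot of the packet file. Set each one down gently, without dropping it, so that it stands upright on the bottom of its cell, and leave the spice jar and the packet that are already stored standing where they are.

Things in the scene. Friction and masses are not known exactly. Their poses are not given: they have to be found in the camera images.
- spice_rack: Bamboo spice rack, 74 (x) x 214 (y) mm: three cells in a row, 62 x 62 mm inside, at y = -68, 0, +68 mm (x = 0); rails 46 mm, end cheeks 50 mm high. Middle cell holds a spice jar, end cells are free. Fixed. Origin: centre of underside, on the worktop; x to its back (away from the robot), y to the left, z up. Cell floors 14 mm above the origin.
- jar_tray: Bamboo jar tray, 92 (x) x 178 (y) mm: two bays, 80 x 80 mm inside, at y = -43 and +43 mm (x = 0), both free; rails 43 mm, end cheeks 47 mm high. Fixed. Origin: centre of underside, on the worktop; x to its back (away from the robot), y to the left, z up. Cell floors 14 mm above the origin.
- packet_file: Bamboo packet file, 130 (x) x 136 (y) mm: two slots, 56 (x) x 124 (y) mm inside, front one free, centre x = -31 mm, y = 0; rear one (x = +31) holds a packet, broad face to the front. Heights: front 45, divider 60, back 74, sides 47 rising to 76 mm. Fixed. Origin: centre of underside, on the worktop; x to its back (away from the robot), y to the left, z up. Cell floors 14 mm above the origin.
- short_spice: Small spice jar with a green label and gold cap, round, 42 mm in diameter, 96 mm tall, 0.11 kg. Origin: centre of its underside; z up along it. Stands loose and upright on the worktop at the start. Belongs in the spice rack.
- tall_spice: Small spice jar with a red cap, round, 45 mm in diameter, 106 mm tall, 0.11 kg. Origin: centre of its underside; z up along it. Stands loose and upright on the worktop at the start. Belongs in the spice rack.
- tall_jar: Wide glass jar with a white lid, round, 61 mm in diameter, 93 mm tall, 0.42 kg. Origin: centre of its underside; z up along it. Stands loose and upright on the worktop at the start. Belongs in the jar tray.
- short_jar: Wide squat glass jar with a red lid, round, 63 mm in diameter, 84 mm tall, 0.31 kg. Origin: centre of its underside; z up along it. Stands loose and upright on the worktop at the start. Belongs in the jar tray.
- packet: Slim dark-blue cardboard packet, 35 mm thick (its x), 104 mm broad (its y), 115 mm tall, 0.08 kg. Origin: centre of its underside; z up along it. Stands loose and upright on the worktop at the start. Its x axis points roughly along world x at the start. Belongs in the packet file.
- stored_spice: Spice jar with a dark label, round, 42 mm in diameter, 96 mm tall, that already stands loose in the middle cell of the spice rack; leave it there. Origin: centre of its underside.
- stored_packet: Packet like the other one (35 x 104 x 115 mm), that already stands loose in the rear slot of the packet file; leave it there. Origin: centre of its underside, x across its thickness.
Not all that is in view belongs to the job. Of the things like the tall_jar, leave any that is pink or purple; of the rest the larger one is meant.

How it is judged:
By the outcome, as a careful person would: the job done as asked, in the order asked, and still so for the second after the job is handed in, with the robot touching nothing.
It also fails if it takes over 112 s, if anything falls off the work surface, if the arm or the gripper's body presses on something with over 40 N, if the wrist force passes 120 N, or if a joint passes its speed limit or range.

ROBOT

A 6-joint arm with a two-finger parallel gripper is mounted at the origin on a cart in front of the work surface, level with it; the furniture and walls round the work are solid. World frame = base frame: x ahead of the robot, y to its left, z up, the work surface at z = 0. Lengths are in m, angles in rad, forces in N, time in s.
With the tool pointing down it reaches from about 0.3 to 0.775 m from the base axis. Payload 14.6 kg.
Tool frame: the origin (TCP) lies at the very end of the fingers, on their centre line; the grasp point (between the pads) lies 19 mm behind it; z points along the fingers, y is the line along which they close (so a half turn about z gives the same grasp; the last joint's range is limited). The gripper opens to 94 mm and grips with 3 to 60 N. Pads are 16 mm wide; open, the fingers measure 119 mm over their backs; the gripper's body (75 mm by 177 mm) begins 78 mm behind the grasp point.
Start: joints at [-1.235, 0.3, 1.521, -0, 1.321, -0.067], TCP at [0.216, -0.506, 0.205] pointing down, gripper open.
Joint ranges: [-3.03, 3.03], [-0.79, 2.21], [0.23, 2.52], [-1.04, 4.18], [0, 3.07], [-2.55, 2.55]. Speed limits (rad/s): [2.22, 2.22, 2.57, 3.14, 3.14, 3.14].

INTERFACE

Orientations are given as [roll, pitch, yaw] about the fixed x, y, z axes, in that order (R = Rz(yaw) Ry(pitch) Rx(roll)).
In Python, from station import ctrl, cams gives the robot as it stands. The module is installed in compiled form; this text tells all that it offers.
- The arm moves only by the tool arm_command, never from a script. Its argument "plan" is a list that holds one entry, the list of rows, each a list of 7 numbers: the shift along the tool's x, y, z in normalised numbers (1 is 800 mm), then the turn, a rotation vector about the tool's x, y, z in a scale on which 1.0 is 2 rad, then the closure, from -1 (fully open) to 1 (shut). A call has 1 to 12 rows; each row is the pose to reach, as a shift and turn from the pose commanded when the call began, along the tool's axes at that moment; what a row does not reach only later rows make up. A row lasts 1/10 s, in which the tool goes at most 50 mm and 8.59 degrees, less where a joint would pass 70% of its speed; a pose out of reach is approached as far as the arm can. A call with a gripper value outside its range is refused whole. The fingers move at their own pace and stop on an object; "squeeze" is the grip in N (left out, the last holds). Time passes only in rows, so rows that repeat a pose let the fingers close. It gives the time, the measured TCP pose, the force, the opening and the grip force at its end, in the units of the state.
- ctrl.get_obs(): the state, without advancing time (a new reading comes with each control period).
- cams.camera(name): name is "side" or "top"; returns (picture, depth): 400x640x3 uint8, blue, green, red; 400x640 float32, m along the optical axis (not along the pixel's ray), 0 where there is no reading.
- cams.camera_info(name): a dict with "fx", "fy", "cx", "cy" (pixels), "dist_coeffs" ([k1, k2, p1, p2, k3] as OpenCV has them; the pictures are not rectified), "world_to_cam" (4x4, takes a point from world to camera coordinates). Camera axes: x right, y down, z forward; pixel columns grow to the right and rows downward; lengths in m; the calibration is good to about 2 mm. A picture is of the moment at which its call begins. camera_info takes no time and is no camera call.
- ctrl.hand_in(): hands the job in; it is judged then, once.
The state is a dict: "time_s": time; "qpos": joint angles; "joint_vel": joint speeds; "tau": joint torques, N m; "ee_pos": TCP position; "eef_rot": TCP orientation; "force": force on the tool from outside, world axes, zero at the start; "moment": the same for the moment, N m; "grip_width": finger opening in m; "grip_force": force on a finger pad.
Only numpy, scipy, OpenCV 4.12 (cv2) and the standard library are available. Lean on these libraries where they do the work, as an engineer would, in place of code of your own. Each camera call takes 0.05 s, during which the arm holds its last target. There are 200 camera calls.

## Working session

There is one attempt and no reset: what is moved stays moved. The work goes in short steps, Python scripts to look and compute and a tool call to move; the robot and the scene stay as the last step left them, time stands still between calls to the robot, and variables do not carry over. Pictures are saved under pics/ and viewed, at most 14 in all, crops included, and the job is handed in when it is done.

Besides the shell and the picture viewer there is one more tool, called by a JSON object that holds its "fn" and its "kwargs". arm_command: Moves the arm, as the interface text tells. Its arguments: {"type":"object","properties":{"plan":{"type":"array"},"squeeze":{"type":"number"}},"required":["plan"]}

```bash
mkdir -p pics
python3 - <<'E'
from station import ctrl,cams
import cv2,numpy as np
print(ctrl.get_obs())
for n in("top","side"):
    im,d=cams.camera(n); cv2.imwrite(f"pics/{n}0.png",im); np.savez(f"{n}0.npz",im=im,d=d); print(n,cams.camera_info(n))
E
```

```text
{'time_s': 0.0, 'qpos': array([-1.23459433e+00,  3.00458616e-01,  1.52164918e+00, -8.02641582e-06,
        1.32067036e+00, -6.65913211e-02]), 'joint_vel': array([ 0.00064136,  0.00150183, -0.00099693,  0.00033047, -0.00066964,
       -0.00123884]), 'tau': array([ 1.62200326e-03, -5.31812596e+01, -3.52739310e+01,  7.08523672e-02,
        2.44183140e-02, -1.23722170e-04]), 'ee_pos': array([ 0.21550023, -0.50571495,  0.20486437]), 'eef_rot': array([-3.14040926e+00, -7.11288062e-05,  4.02795264e-01]), 'force': array([ 0.64521052,  0.48898087, -0.8480156 ]), 'moment': array([-0.02776078,  0.03297251, -0.05384792]), 'grip_force': 0.0, 'grip_width': 0.09382069648545938}
top {'fx': 503.10666899735594, 'fy': 503.10666899735594, 'cx': 325.1661378506223, 'cy': 200.8838475267328, 'dist_coeffs': array([-0.12313805,  0.        ,  0.        ,  0.        ,  0.        ]), 'world_to_cam': array([[-0.01254826, -0.99990928,  0.00489612, -0.0378272 ],
       [-0.99039024,  0.01175405, -0.13780066,  0.48358858],
       [ 0.13773061, -0.00657823, -0.99044788,  1.56531235],
       [ 0.        ,  0.        ,  0.        ,  1.        ]])}
side {'fx': 381.27493298821355, 'fy': 381.27493298821355, 'cx': 325.179245798153, 'cy': 201.57939004567447, 'dist_coeffs': array([-0.027542,  0.      ,  0.      ,  0.      ,  0.      ]), 'world_to_cam': array([[-0.96387432, -0.26576481, -0.01775838,  0.45175216],
       [-0.13715662,  0.55238029, -0.82223115,  0.11686748],
       [ 0.22832949, -0.79009182, -0.56887658,  0.91626377],
       [ 0.        ,  0.        ,  0.        ,  1.        ]])}
```

View pics/top0.png

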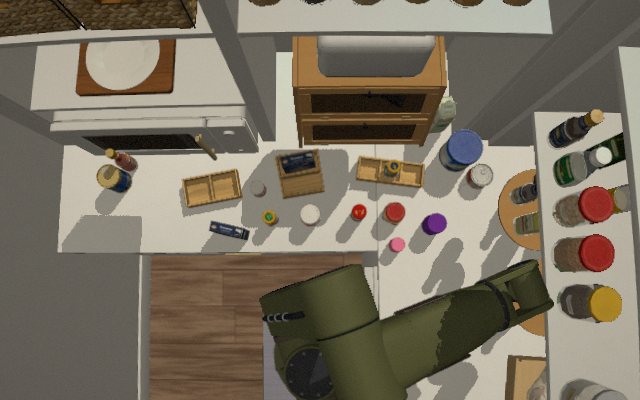

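View pics/side0.png

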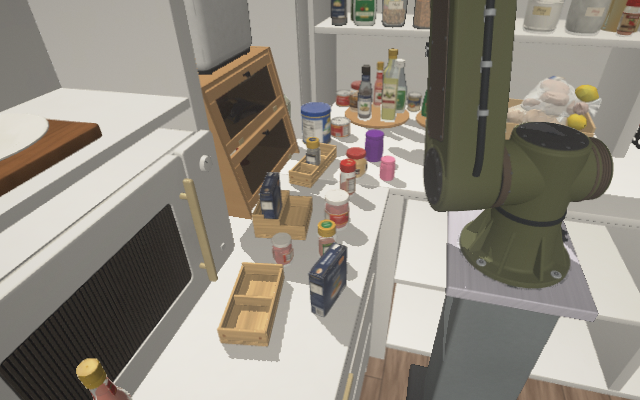

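The top view shows the packet at (229,230), the short spice at (270,216), white lids at (310,214) and (258,187), the tall spice at (359,212), the red-lid jar at (395,212), and the pink and purple distractors. The jar tray is at (212,188), the packet file at (300,173) and the rack at (390,172).

```bash
cat > h.py <<'E'
import numpy as np,cv2
from station import ctrl,cams
def ray(n,uv):
    I=cams.camera_info(n);K=np.array([[I["fx"],0,I["cx"]],[0,I["fy"],I["cy"]],[0,0,1]])
    p=cv2.undistortPoints(np.float64(uv).reshape(-1,1,2),K,I["dist_coeffs"])[:,0]
    T=I["world_to_cam"];R=T[:3,:3];d=np.c_[p,np.ones(len(p))]
    return -R.T@T[:3,3], d@R   # origin, dirs (unit optical depth)
def onplane(n,uv,z):
    o,d=ray(n,uv); return o+d*((z-o[2])/d[:,2])[:,None]
def cloud(n,dep):
    h,w=dep.shape;vu=np.mgrid[:h,:w].reshape(2,-1)
    o,d=ray(n,vu[::-1].T); return (o+d*dep.reshape(-1,1)).reshape(h,w,3)
def proj(n,P):
    I=cams.camera_info(n);K=np.array([[I["fx"],0,I["cx"]],[0,I["fy"],I["cy"]],[0,0,1]]);T=I["world_to_cam"]
    return cv2.projectPoints(np.float64(P).reshape(-1,1,3),cv2.Rodrigues(T[:3,:3])[0],T[:3,3],K,I["dist_coeffs"])[0][:,0]
E
python3 - <<'E'
from h import *
f=np.load("top0.npz");C=cloud("top",f["d"]);z=C[...,2]
c=cv2.resize(f["im"][135:265,170:450],None,fx=2.8,fy=2.8,interpolation=cv2.INTER_CUBIC);cv2.imwrite("pics/tc.png",c)
s=np.load("side0.npz");cv2.imwrite("pics/sc.png",cv2.resize(s["im"][120:350,210:410],None,fx=2.6,fy=2.6,interpolation=cv2.INTER_CUBIC))
for n,(u,v) in dict(packet=(229,230),ss=(270,216),tj=(310,214),grey=(258,187),ts=(359,212),sj=(395,212),purple=(434,224),pink=(397,244),stsp=(393,168),stpk=(298,162)).items():
    w=np.zeros(z.shape,bool);w[v-16:v+16,u-24:u+24]=1
    zt=np.median(z[v-2:v+3,u-2:u+3]); m=(w&(abs(z-zt)<.008)).astype(np.uint8)
    k,l=cv2.connectedComponents(m);m=l==l[v,u]
    P=C[m]; r=cv2.minAreaRect(np.float32(P[:,:2]*1000)); print(n,m.sum(),"z",round(zt,4),"mean",P.mean(0).round(4),"rect",np.round(r[0],1),np.round(r[1],1),round(r[2],1))
E
```

```text
packet 357 z 0.1155 mean [0.3904 0.2564 0.1157] rect [390.5 256.7] [102.2  32.6] 76.8
ss 139 z 0.0964 mean [0.4299 0.129  0.0955] rect [430.1 129.2] [38.8 38.4] 20.8
tj 312 z 0.0929 mean [0.437  0.0033 0.0926] rect [436.7   3.4] [58.5 58.7] 47.2
grey 163 z 0.0693 mean [0.525  0.1698 0.0688] rect [525.4 169.5] [43.  44.4] 24.6
ts 164 z 0.1071 mean [ 0.4418 -0.1458  0.1068] rect [ 441.7 -146.4] [42.1 42.6] 31.3
sj 288 z 0.084 mean [ 0.4413 -0.2582  0.0836] rect [ 441.3 -258.1] [57.8 56.7] 33.2
purple 315 z 0.0929 mean [ 0.4041 -0.3834  0.0931] rect [ 404.2 -384.1] [60.6 59.3] 89.6
pink 157 z 0.0665 mean [ 0.3425 -0.2646  0.0674] rect [ 343.  -263.9] [43.5 40.4] 89.5
stsp 123 z 0.1117 mean [ 0.5789 -0.254   0.1107] rect [ 578.5 -255.5] [37.6 36.9] 4.2
stpk 353 z 0.1281 mean [0.6002 0.04   0.1294] rect [600.6  39.9] [ 34.5 100.9] 12.2
```

View pics/tc.png

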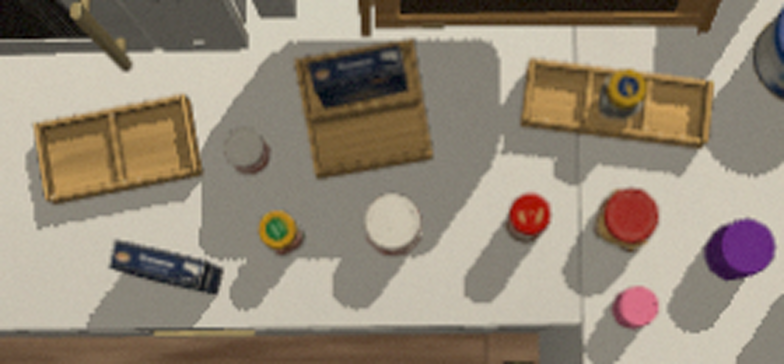

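View pics/sc.png

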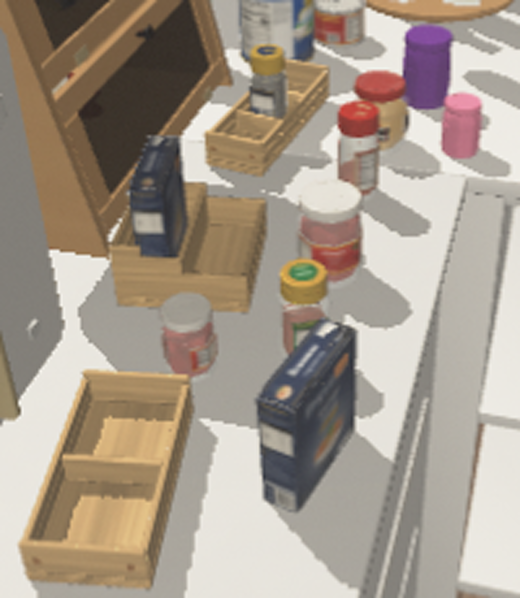

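White jar at (310,214), z=93 mm, is the tall_jar; the grey-lid one is smaller, a decoy. Now the organisers.

Run:
```python
from h import *
f=np.load("top0.npz");C=cloud("top",f["d"]);z=C[...,2]
hsv=cv2.cvtColor(f["im"],cv2.COLOR_BGR2HSV); b=(hsv[...,0]>8)&(hsv[...,0]<28)&(hsv[...,1]>70)
for n,(u0,v0,u1,v1,lo,hi) in dict(tray=(175,160,248,212,.036,.055),rack=(350,150,430,192,.038,.058),file=(268,143,330,200,.038,.085)).items():
    w=np.zeros(z.shape,bool);w[v0:v1,u0:u1]=1
    m=w&b&(z>lo)&(z<hi);m=cv2.connectedComponentsWithStats(m.astype(np.uint8),connectivity=8)
    l=1+np.argmax(m[2][1:,4]);P=C[m[1]==l]
    r=cv2.minAreaRect(np.float32(P[:,:2]*1000));print(n,len(P),np.round(r[0],1),np.round(r[1],1),round(r[2],2))
    q=w&b&(z<lo)&(z>.005)
    print(" floor z pct",np.percentile(z[q],[10,50,90]).round(4))
    # rim outline through contour, image rays
    ys,xs=np.nonzero(m[1]==l); 
# interior floors
    F=C[w&b&(z>.008)&(z<.022)]
    lab=cv2.connectedComponentsWithStats((w&b&(z>.008)&(z<.022)).astype(np.uint8))
    for k in range(1,lab[0]):
        if lab[2][k,4]>30:
            P=C[lab[1]==k];r=cv2.minAreaRect(np.float32(P[:,:2]*1000));print("  fl",lab[2][k,4],np.round(r[0],1),np.round(r[1],1),round(r[2],2))
```

```text
tray 333 [530.1 320.9] [ 91.4 179.5] 10.87
 floor z pct [0.0098 0.0151 0.0267]
  fl 507 [541.6 282.6] [75.4 78.8] 10.92
  fl 484 [525.4 367.4] [73.6 75.9] 11.16
rack 411 [ 577.2 -253.5] [212.5  74.2] 82.03
 floor z pct [0.0098 0.0151 0.0282]
  fl 303 [ 591.2 -188.9] [60.9 59.5] 82.01
  fl 105 [ 581.6 -255.5] [57.1 58.7] 82.61
  fl 284 [ 570.8 -322.3] [61.  55.5] 81.86
file 417 [570.2  35.8] [130.6 135.1] 9.52
 floor z pct [0.01   0.0153 0.0254]
  fl 78 [608.4  32.6] [ 47.9 106.9] 9.37
  fl 39 [598.1  97. ] [48.  11.7] 11.28
  fl 582 [544.   30.9] [ 52.2 124.6] 8.92
```

Run:
```python
from h import *
f=np.load("top0.npz");C=cloud("top",f["d"]);s=np.load("side0.npz");S=cloud("side",s["d"])
P=np.vstack([C[f["d"]>0],S[s["d"]>0]])
P=P[(P[:,2]>.14)&(P[:,2]<1.2)&(P[:,0]>.45)&(P[:,0]<1)]
for y in np.arange(.6,-.7,-.1):
    q=P[abs(P[:,1]-y)<.05]; print(round(y,1),[(a,round(q[(q[:,2]>a)&(q[:,2]<a+.2)][:,0].min(),3)) if ((q[:,2]>a)&(q[:,2]<a+.2)).any() else None for a in(.14,.34,.54,.74)])
```

```text
0.6 [(0.14, np.float64(0.6)), (0.34, np.float64(0.687)), None, (0.74, np.float64(0.689))]
0.5 [(0.14, np.float64(0.643)), (0.34, np.float64(0.688)), None, (0.74, np.float64(0.689))]
0.4 [(0.14, np.float64(0.643)), (0.34, np.float64(0.688)), None, (0.74, np.float64(0.689))]
0.3 [(0.14, np.float64(0.613)), (0.34, np.float64(0.688)), None, (0.74, np.float64(0.689))]
0.2 [(0.14, np.float64(0.633)), (0.34, np.float64(0.685)), (0.54, np.float64(0.686)), (0.74, np.float64(0.686))]
0.1 [(0.14, np.float64(0.6)), (0.34, np.float64(0.686)), (0.54, np.float64(0.686)), (0.74, np.float64(0.686))]
0.0 [(0.14, np.float64(0.694)), (0.34, np.float64(0.739)), (0.54, np.float64(0.764)), (0.74, np.float64(0.688))]
-0.1 [(0.14, np.float64(0.698)), (0.34, np.float64(0.741)), (0.54, np.float64(0.759)), (0.74, np.float64(0.688))]
-0.2 [(0.14, np.float64(0.683)), (0.34, np.float64(0.741)), (0.54, np.float64(0.757)), (0.74, np.float64(0.688))]
-0.3 [(0.14, np.float64(0.694)), (0.34, np.float64(0.739)), (0.54, np.float64(0.759)), (0.74, np.float64(0.688))]
-0.4 [(0.14, np.float64(0.695)), (0.34, np.float64(0.738)), None, (0.74, np.float64(0.689))]
-0.5 [(0.14, np.float64(0.651)), (0.34, np.float64(0.685)), (0.54, np.float64(0.685)), (0.74, np.float64(0.685))]
-0.6 [(0.14, np.float64(0.471)), (0.34, np.float64(0.45)), (0.54, np.float64(0.477)), (0.74, np.float64(0.45))]
```

Units first: shifts go in shares of 800 mm and turns go in shares of 2 rad. So 350 mm / 800 = 0.4375, -242 mm / 800 = -0.3025, 0.403 rad / 2 = 0.2015.

{"fn": "arm_command", "kwargs": {"plan": [[[0.4375,-0.3025,0,0,0,0.2015,-1],[0.4375,-0.3025,0,0,0,0.2015,-1],[0.4375,-0.3025,0,0,0,0.2015,-1],[0.4375,-0.3025,0,0,0,0.2015,-1],[0.4375,-0.3025,0,0,0,0.2015,-1],[0.4375,-0.3025,0,0,0,0.2015,-1],[0.4375,-0.3025,0,0,0,0.2015,-1],[0.4375,-0.3025,0,0,0,0.2015,-1],[0.4375,-0.3025,0,0,0,0.2015,-1],[0.4375,-0.3025,0,0,0,0.2015,-1],[0.4375,-0.3025,0,0,0,0.2015,-1],[0.4375,-0.3025,0,0,0,0.2015,-1]]], "squeeze": 15}}

```text
time_s: 1.3
ee_pos: [0.4423, -0.1468, 0.2053]
eef_rot: [3.142, 0.0, -0.001]
force: [-0.5, -0.7, 0.6]
grip_width: 0.0941
grip_force: 0.0
```

Scaled: 163 mm / 800 = 0.2038, 150 mm / 800 = 0.1875.

{"fn": "arm_command", "kwargs": {"plan": [[[0,-0.0013,0.0563,0,0,0,-1],[0,-0.0013,0.1125,0,0,0,-1],[0,-0.0013,0.1625,0,0,0,-1],[0,-0.0013,0.1875,0,0,0,-1],[0,-0.0013,0.2038,0,0,0,-1],[0,-0.0013,0.2038,0,0,0,-1],[0,-0.0013,0.2038,0,0,0,0.1],[0,-0.0013,0.2038,0,0,0,1],[0,-0.0013,0.2038,0,0,0,1],[0,-0.0013,0.2038,0,0,0,1],[0,-0.0013,0.2038,0,0,0,1],[0,-0.0013,0.2038,0,0,0,1]]]}}

```text
time_s: 2.5
ee_pos: [0.4428, -0.1451, 0.0426]
eef_rot: [3.141, -0.0, -0.0]
force: [0.5, -0.3, 0.9]
grip_width: 0.0494
grip_force: 0.0
```

{"fn": "arm_command", "kwargs": {"plan": [[[0,0,0,0,0,0,1],[0,0,0,0,0,0,1],[0,0,0,0,0,0,1]]]}}

```text
time_s: 2.8
ee_pos: [0.4428, -0.1452, 0.0425]
eef_rot: [3.142, -0.0, -0.0]
force: [-0.6, -0.3, 1.4]
grip_width: 0.044
grip_force: 15.0
```

Scaled: 176 mm / 800 = 0.22, 126 mm / 800 = 0.1575.

{"fn": "arm_command", "kwargs": {"plan": [[[0,0,-0.0375,0,0,0,1],[0,0,-0.0875,0,0,0,1],[0,0,-0.1375,0,0,0,1],[0,0.0125,-0.1563,0,0,0,1],[0.0188,0.0563,-0.1563,0,0,0,1],[0.05,0.1,-0.1563,0,0,0,1],[0.0875,0.1438,-0.1563,0,0,0,1],[0.125,0.1875,-0.1563,0,0,0,1],[0.15,0.2125,-0.1563,0,0,0,1],[0.1575,0.22,-0.1563,0,0,0,1],[0.1575,0.22,-0.1563,0,0,0,1],[0.1575,0.22,-0.1563,0,0,0,1]]]}}

```text
time_s: 4.0
ee_pos: [0.5682, -0.3204, 0.1673]
eef_rot: [-3.141, 0.001, 0.0]
force: [-0.0, -0.3, -0.7]
grip_width: 0.0443
grip_force: 15.0
```

Run:
```python
from h import *
for n in("top","side"):
    im,d=cams.camera(n); cv2.imwrite(f"pics/{n}1.png",im)
print(ctrl.get_obs()["ee_pos"])
s=cv2.imread("pics/side1.png");cv2.imwrite("pics/sc1.png",cv2.resize(s[60:220,250:450],None,fx=3,fy=3))
```

```text
[ 0.56827343 -0.3203529   0.16786229]
```

View pics/sc1.png

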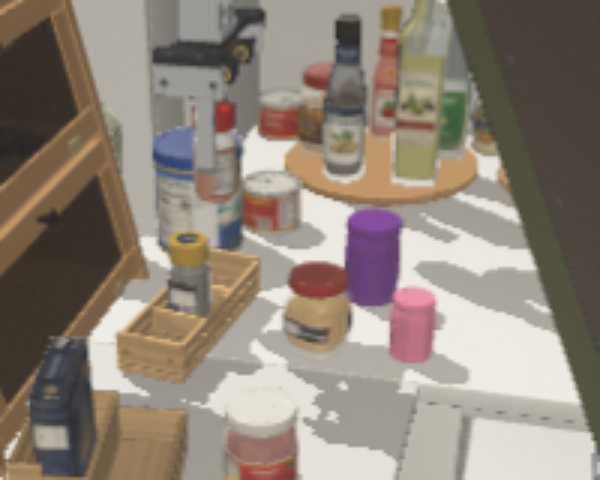

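The jar hangs upright in the fingers above the right cell at about (220,150). I need to check the blue tin's clearance.

Run:
```python
from h import *
f=np.load("top0.npz");C=cloud("top",f["d"])
for n,(a,b,c,d) in dict(tin=(435,125,490,175),jar=(466,160,498,192)).items():
    P=C[b:d,a:c].reshape(-1,3);P=P[(P[:,2]>.05)&(P[:,2]<.3)&(P[:,1]<-.36)];print(n,P.min(0).round(3),P.max(0).round(3),np.percentile(P[:,2],90).round(3))
    Q=P[P[:,2]>.1];
    if len(Q):print(Q.min(0),Q.max(0))
```

```text
tin [ 0.56 -0.58  0.05] [ 0.722 -0.393  0.186] 0.134
[ 0.57906322 -0.55852065  0.10015822] [ 0.70666179 -0.42045062  0.18611233]
jar [ 0.521 -0.582  0.05 ] [ 0.597 -0.474  0.133] 0.1
[ 0.57957538 -0.51426744  0.10064765] [ 0.59381975 -0.47442132  0.13313703]
```

{"fn": "arm_command", "kwargs": {"plan": [[[0,0,0.0313,0,0,0,1],[0,0,0.075,0,0,0,1],[0,0,0.1063,0,0,0,1],[0,0,0.1225,0,0,0,1],[0,0,0.13,0,0,0,1],[0,0,0.1338,0,0,0,1],[0,0,0.1363,0,0,0,1],[0,0,0.1375,0,0,0,1],[0,0,0.1381,0,0,0,1],[0,0,0.1381,0,0,0,1]]]}}

```text
time_s: 5.1
ee_pos: [0.5688, -0.3212, 0.0573]
eef_rot: [3.141, -0.0, -0.0]
force: [-0.7, 0.2, -0.6]
grip_width: 0.0448
grip_force: 15.0
```

Scaled: 1 mm / 800 = 0.0013, 0.5 mm / 800 = 0.0006.

{"fn": "arm_command", "kwargs": {"plan": [[[0,0,0.0006,0,0,0,1],[0,0,0.0013,0,0,0,1],[0,0,0.0013,0,0,0,1]]]}}

```text
time_s: 5.4
ee_pos: [0.569, -0.3213, 0.0565]
eef_rot: [3.141, -0.001, -0.0]
force: [-0.5, 0.4, 5.0]
grip_width: 0.0442
grip_force: 15.0
```

Scaled: -160 mm / 800 = -0.2, -155 mm / 800 = -0.1938.

{"fn": "arm_command", "kwargs": {"plan": [[[0,0,0,0,0,0,-0.15],[0,0,0,0,0,0,-0.25],[0,0,0,0,0,0,-0.25],[0,0,0,0,0,0,-0.25],[0,0,-0.0188,0,0,0,-0.25],[0,0,-0.0563,0,0,0,-0.25],[0,0,-0.1125,0,0,0,-0.25],[0,0,-0.1625,0,0,0,-0.25],[0,0,-0.1938,0,0,0,-0.25],[0,0,-0.2,0,0,0,-0.25]]]}}

```text
time_s: 6.4
ee_pos: [0.5695, -0.3217, 0.2208]
eef_rot: [3.138, -0.005, -0.0]
force: [-0.1, 0.9, -0.3]
grip_width: 0.0589
grip_force: 0.0
```

Scaled: -451 mm / 800 = -0.5638, -139 mm / 800 = -0.1738.

{"fn": "arm_command", "kwargs": {"plan": [[[-0.1738,-0.5638,0,0,0,0,-1],[-0.1738,-0.5638,0,0,0,0,-1],[-0.1738,-0.5638,0,0,0,0,-1],[-0.1738,-0.5638,0,0,0,0,-1],[-0.1738,-0.5638,0,0,0,0,-1],[-0.1738,-0.5638,0,0,0,0,-1],[-0.1738,-0.5638,0,0,0,0,-1],[-0.1738,-0.5638,0,0,0,0,-1],[-0.1738,-0.5638,0,0,0,0,-1],[-0.1738,-0.5638,0,0,0,0,-1],[-0.1738,-0.5638,0,0,0,0,-1],[-0.1738,-0.5638,0,0,0,0,-1]]]}}

```text
time_s: 7.6
ee_pos: [0.4296, 0.1297, 0.2156]
eef_rot: [3.141, 0.001, 0.001]
force: [-0.5, -1.5, 0.7]
grip_width: 0.0938
grip_force: 0.0
```

Run:
```python
from h import *
for n in("top","side"):
    im,d=cams.camera(n); cv2.imwrite(f"pics/{n}2.png",im)
    if n=="top":
        C=cloud(n,d);z=C[...,2]
        for nm,w in dict(ts=(405,155,440,185),st=(380,155,405,180)).items():
            b=np.zeros(z.shape,bool);b[w[1]:w[3],w[0]:w[2]]=1
            P=C[b&(z>.105)&(z<.135)];print(nm,len(P),P.mean(0),P[:,2].std())
a=cv2.imread("pics/side2.png")[110:200,280:370];b=cv2.imread("pics/top2.png")[140:200,340:440]
cv2.imwrite("pics/c2.png",np.hstack([cv2.resize(a,(400,400)),cv2.resize(b,(400,400))]))
```

```text
ts 170 [ 0.56537188 -0.319232    0.11947078] 0.004044588772980761
st 120 [ 0.57903235 -0.25354913  0.11050238] 0.0030533511197175676
```

View pics/c2.png

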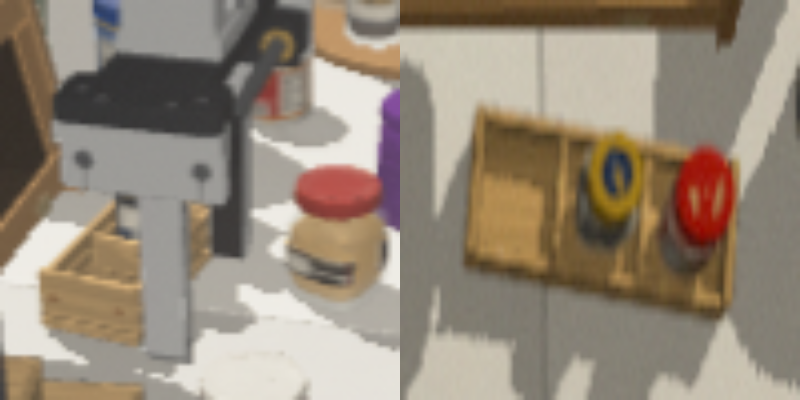

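The tall spice stands upright in the right cell (top at 120 mm) and the stored jar hasn't moved. Next is the short spice.

Scaled: 173 mm / 800 = 0.2163, 158 mm / 800 = 0.1975.

{"fn": "arm_command", "kwargs": {"plan": [[[0,0.0006,0.0563,0,0,0,-1],[0,0.0006,0.1125,0,0,0,-1],[0,0.0006,0.1688,0,0,0,-1],[0,0.0006,0.1975,0,0,0,-1],[0,0.0006,0.2163,0,0,0,-0.5],[0,0.0006,0.2163,0,0,0,0],[0,0.0006,0.2163,0,0,0,1],[0,0.0006,0.2163,0,0,0,1],[0,0.0006,0.2163,0,0,0,1],[0,0.0006,0.2163,0,0,0,1],[0,0.0006,0.2163,0,0,0,1],[0,0.0006,0.2163,0,0,0,1]]]}}

```text
time_s: 8.9
ee_pos: [0.4301, 0.1295, 0.0434]
eef_rot: [-3.141, -0.001, -0.0]
force: [0.6, 1.2, 5.7]
grip_width: 0.0467
grip_force: 15.0
```

{"fn": "arm_command", "kwargs": {"plan": [[[0,0,0,0,0,0,1],[0,0,0,0,0,0,1],[0,0,0,0,0,0,1],[0,0,0,0,0,0,1]]]}}

```text
time_s: 9.3
ee_pos: [0.4301, 0.1295, 0.0434]
eef_rot: [-3.141, -0.001, -0.0]
force: [-0.6, -0.2, 6.0]
grip_width: 0.0472
grip_force: 15.0
```

Run:
```python
from h import *
im,d=cams.camera("side");u,v=proj("side",[[.43,.13,.05]])[0].astype(int);print(u,v)
im2,d2=cams.camera("top")
a=im[v-60:v+40,u-50:u+50];b=im2[190:250,240:300]
cv2.imwrite("pics/c3.png",np.hstack([cv2.resize(a,(400,400)),cv2.resize(b,(400,400))]))
```

```text
325 239
```

View pics/c3.png

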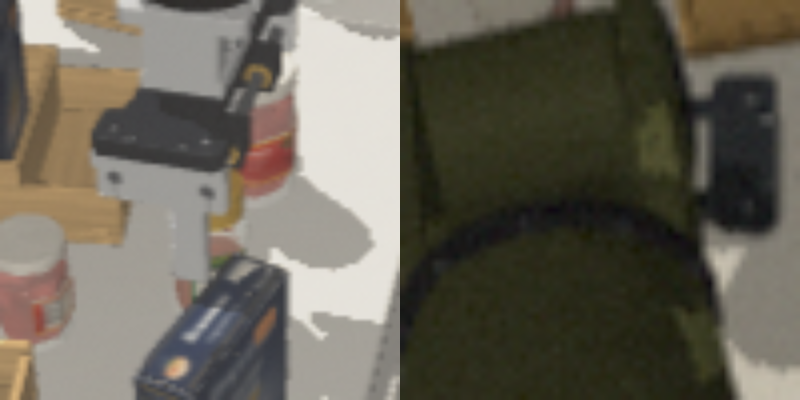

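The grip width is 47 mm where 42 was expected, and there is 6 N upward on the tool, so the jar may be tilted. I'll open, lift clear and look again.

{"fn": "arm_command", "kwargs": {"plan": [[[0,0,0,0,0,0,-0.1],[0,0,0,0,0,0,-0.3],[0,0,0,0,0,0,-0.6],[0,0,0,0,0,0,-1],[0,0,0,0,0,0,-1]]]}}

```text
time_s: 9.9
ee_pos: [0.4297, 0.1293, 0.0429]
eef_rot: [3.142, 0.0, -0.0]
force: [0.1, -0.1, -0.5]
grip_width: 0.0803
grip_force: 0.0
```

Run:
```python
from h import *
print(ctrl.get_obs()["force"],ctrl.get_obs()["grip_width"])
im,d=cams.camera("side");u,v=325,239
a=im[v-60:v+40,u-50:u+50]
cv2.imwrite("pics/c4.png",cv2.resize(a,(500,500)))
```

```text
[ 0.10075133 -0.08634407 -0.51589285] 0.08034616165927776
```

View pics/c4.png

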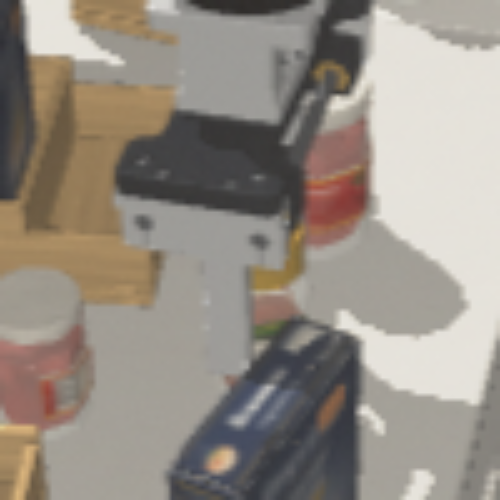

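The jar stands free again, with its cap at about (275,265). I'll rise and re-measure from the top view.

Scaled: -172 mm / 800 = -0.215, -150 mm / 800 = -0.1875.

{"fn": "arm_command", "kwargs": {"plan": [[[0,0,-0.0375,0,0,0,-1],[0,0,-0.0938,0,0,0,-1],[0,0,-0.1438,0,0,0,-1],[0,0,-0.1875,0,0,0,-1],[0,-0.125,-0.215,0,0,0,-1],[0,-0.1875,-0.215,0,0,0,-1],[0,-0.1875,-0.215,0,0,0,-1]]]}}

```text
time_s: 10.65
ee_pos: [0.4296, 0.2792, 0.2155]
eef_rot: [-3.141, -0.001, -0.001]
force: [0.1, -1.0, 0.1]
grip_width: 0.0938
grip_force: 0.0
```

Run:
```python
from h import *
im,d=cams.camera("top");cv2.imwrite("pics/top5.png",im);C=cloud("top",d);z=C[...,2]
b=np.zeros(z.shape,bool);b[195:240,245:295]=1
m=b&(z>.07)&(z<.105);P=C[m];print(len(P),P.mean(0),np.percentile(P[:,2],[5,50,95]));print(cv2.minAreaRect(np.float32(P[:,:2]*1000)))
m&=z>.088;P=C[m];print(P.mean(0))
s,_=cams.camera("side");u,v=325,239
cv2.imwrite("pics/c5.png",np.hstack([cv2.resize(s[v-60:v+40,u-50:u+50],(400,400)),cv2.resize(im[185:245,240:300],(400,400))]))
```

```text
164 [0.42765991 0.12874699 0.0935347 ] [0.07251503 0.09594003 0.10179415]
((420.2790832519531, 159.61569213867188), (39.118194580078125, 105.67476654052734), 15.878230094909668)
[0.42947673 0.12833206 0.09608456]
```

View pics/c5.png

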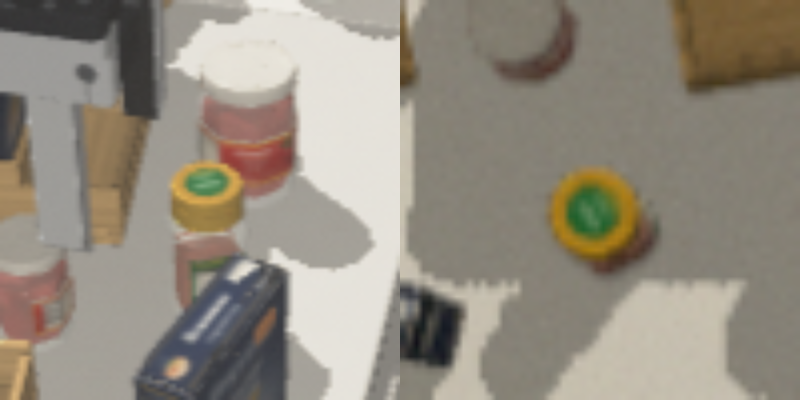

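The jar is upright at (429.5,128.5). Its cap (z 76–96 mm) is wider than its body, so the pads straddled the edge. I'll grip on the cap instead, with the TCP at z=66.

Scaled: 150.5 mm / 800 = 0.1881, 149 mm / 800 = 0.1863.

{"fn": "arm_command", "kwargs": {"plan": [[[0,0.0563,0,0,0,0,-1],[0,0.1125,0,0,0,0,-1],[0,0.1625,0,0,0,0,-1],[0,0.1881,0.025,0,0,0,-1],[0,0.1881,0.075,0,0,0,-1],[0,0.1881,0.125,0,0,0,-1],[0,0.1881,0.1625,0,0,0,-1],[0,0.1881,0.1813,0,0,0,-1],[0,0.1881,0.1863,0,0,0,-1],[0,0.1881,0.1863,0,0,0,-1],[0,0.1881,0.1863,0,0,0,0],[0,0.1881,0.1863,0,0,0,0]]]}}

```text
time_s: 11.95
ee_pos: [0.4303, 0.1271, 0.0667]
eef_rot: [-3.141, -0.002, -0.0]
force: [-0.3, 0.7, 0.4]
grip_width: 0.0811
grip_force: 0.0
```

{"fn": "arm_command", "kwargs": {"plan": [[[0,0,0,0,0,0,0],[0,0,0,0,0,0,0],[0,0,0,0,0,0,1],[0,0,0,0,0,0,1],[0,0,0,0,0,0,1],[0,0,0,0,0,0,1],[0,0,0,0,0,0,1]]], "squeeze": 10}}

```text
time_s: 12.65
ee_pos: [0.4298, 0.1271, 0.0658]
eef_rot: [-3.142, -0.0, -0.0]
force: [0.7, 0.2, -0.6]
grip_width: 0.0463
grip_force: 9.8
```

{"fn": "arm_command", "kwargs": {"plan": [[[0,0,0,0,0,0,1],[0,0,-0.0038,0,0,0,1],[0,0,-0.0125,0,0,0,1],[0,0,-0.0313,0,0,0,1],[0,0,-0.0375,0,0,0,1],[0,0,-0.0375,0,0,0,1]]]}}

```text
time_s: 13.25
ee_pos: [0.4302, 0.1272, 0.0965]
eef_rot: [-3.141, -0.002, -0.0]
force: [-0.4, -1.0, -1.5]
grip_width: 0.0458
grip_force: 9.7
```

Run:
```python
from h import *
o=ctrl.get_obs();print(o["force"],o["moment"],o["grip_width"])
s,_=cams.camera("side");u,v=325,239
cv2.imwrite("pics/c6.png",cv2.resize(s[v-80:v+40,u-60:u+60],(600,600),interpolation=cv2.INTER_CUBIC))
```

```text
[-0.42201928 -1.02716465 -1.46642105] [ 0.06304914 -0.01995696 -0.0219443 ] 0.04583562457146351
```

View pics/c6.png

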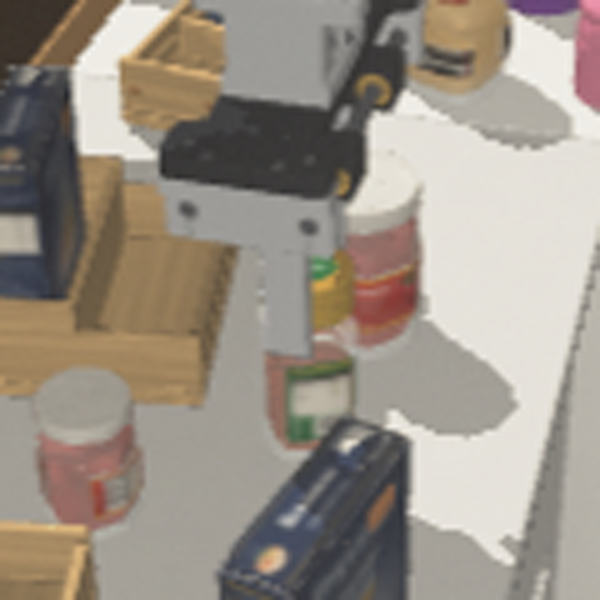

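The jar is held, but the width suggests a small tilt in y. I'll check it from the side camera's depth.

Run:
```python
from h import *
s,d=cams.camera("side");C=cloud("side",d);z=C[...,2]
hsv=cv2.cvtColor(s,cv2.COLOR_BGR2HSV)
m=(abs(C[...,0]-.43)<.035)&(abs(C[...,1]-.128)<.06)&(z>.02)&(z<.14)&(hsv[...,1]>50)&((hsv[...,0]<90)|(hsv[...,0]>150))
for a in np.arange(.025,.14,.01):
    q=C[m&(z>=a)&(z<a+.01)]
    if len(q)>3: print(round(a,3),len(q),"y",np.percentile(q[:,1],[20,50,90]).round(4),"x",np.percentile(q[:,0],[5,50,95]).round(4))
t,_=cams.camera("top");cv2.imwrite("pics/t7.png",t)
```

```text
0.035 10 y [0.1488 0.15   0.1505] x [0.4236 0.4303 0.4383]
0.045 30 y [0.1476 0.1492 0.1519] x [0.4226 0.4298 0.4433]
0.055 22 y [0.1422 0.1486 0.1509] x [0.4246 0.4363 0.4467]
0.065 17 y [0.1422 0.1481 0.1508] x [0.4334 0.4387 0.4475]
0.075 35 y [0.1401 0.1451 0.1491] x [0.4104 0.4333 0.4465]
0.085 49 y [0.1399 0.1445 0.1491] x [0.4085 0.4205 0.4373]
0.095 25 y [0.1304 0.1377 0.1436] x [0.4058 0.4132 0.4209]
0.105 27 y [0.1324 0.1381 0.1426] x [0.4086 0.4133 0.4204]
0.115 35 y [0.1345 0.1401 0.1494] x [0.4088 0.415  0.4205]
0.125 59 y [0.1207 0.1285 0.1408] x [0.4103 0.4177 0.4241]
```

Scaled: 314 mm / 800 = 0.3925, 156 mm / 800 = 0.195.

{"fn": "arm_command", "kwargs": {"plan": [[[0,0,-0.0438,0,0,0,1],[0,0,-0.0938,0,0,0,1],[0,0.0188,-0.1188,0,0,0,1],[0.0125,0.0625,-0.1188,0,0,0,1],[0.0375,0.1125,-0.1188,0,0,0,1],[0.0625,0.165,-0.1188,0,0,0,1],[0.0938,0.22,-0.1188,0,0,0,1],[0.1225,0.2725,-0.1188,0,0,0,1],[0.15,0.3225,-0.1188,0,0,0,1],[0.1775,0.365,-0.1188,0,0,0,1],[0.1925,0.3875,-0.1188,0,0,0,1],[0.195,0.3925,-0.1188,0,0,0,1]]]}}

```text
time_s: 14.6
ee_pos: [0.586, -0.1888, 0.1891]
eef_rot: [-3.141, 0.002, -0.002]
force: [-0.7, 1.2, -1.0]
grip_width: 0.046
grip_force: 9.7
```

Run:
```python
from h import *
s,d=cams.camera("side");C=cloud("side",d);z=C[...,2];o=ctrl.get_obs();print(o["ee_pos"],o["grip_width"]);x,y,_=o["ee_pos"]
hsv=cv2.cvtColor(s,cv2.COLOR_BGR2HSV)
m=(abs(C[...,0]-x)<.035)&(abs(C[...,1]-y)<.06)&(z>.09)&(z<.24)&(hsv[...,1]>50)&((hsv[...,0]<90)|(hsv[...,0]>150))
for a in np.arange(.095,.23,.01):
    q=C[m&(z>=a)&(z<a+.01)]
    if len(q)>3: print(round(a,3),len(q),"y",np.percentile(q[:,1],[20,50,90]).round(4),"x",np.percentile(q[:,0],[5,50,95]).round(4))
u,v=proj("side",[[x,y,.16]])[0].astype(int)
cv2.imwrite("pics/c7.png",cv2.resize(s[v-60:v+60,u-60:u+60],(600,600),interpolation=cv2.INTER_CUBIC))
```

```text
[ 0.58568386 -0.18805906  0.18936363] 0.04609769106356728
0.095 22 y [-0.2406 -0.2382 -0.2343] x [0.5578 0.5688 0.5781]
0.105 17 y [-0.2425 -0.2412 -0.2358] x [0.5627 0.5679 0.5761]
0.125 23 y [-0.1806 -0.1739 -0.1675] x [0.5611 0.5688 0.5833]
0.135 30 y [-0.174  -0.1678 -0.1644] x [0.562  0.5811 0.5964]
0.145 20 y [-0.1698 -0.1671 -0.1638] x [0.5782 0.5862 0.5987]
0.155 6 y [-0.1712 -0.1692 -0.1668] x [0.5924 0.5949 0.5977]
0.165 11 y [-0.1739 -0.1706 -0.1666] x [0.5698 0.5919 0.5967]
0.175 31 y [-0.1742 -0.1713 -0.1668] x [0.5643 0.5773 0.5939]
0.185 9 y [-0.1751 -0.1713 -0.165 ] x [0.5685 0.5774 0.5891]
0.195 13 y [-0.1832 -0.1781 -0.1743] x [0.5654 0.5689 0.5757]
0.205 28 y [-0.1835 -0.1757 -0.1659] x [0.5643 0.5712 0.5773]
0.215 43 y [-0.198  -0.186  -0.1738] x [0.5652 0.5743 0.5845]
```

View pics/c7.png

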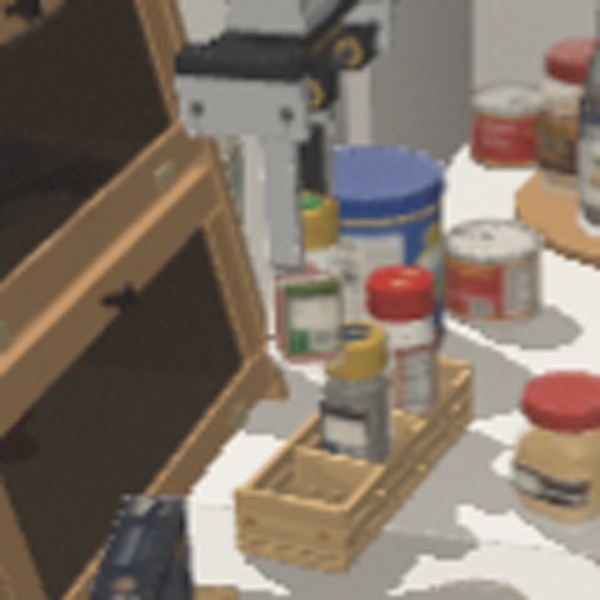

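The jar is upright above the left cell to within about 3°, so I lower it.

Scaled: 108.5 mm / 800 = 0.1356, 108 mm / 800 = 0.135.

{"fn": "arm_command", "kwargs": {"plan": [[[0,-0.0013,0.0313,0,0,0,1],[0,-0.0013,0.075,0,0,0,1],[0,-0.0013,0.1063,0,0,0,1],[0,-0.0013,0.1225,0,0,0,1],[0,-0.0013,0.1288,0,0,0,1],[0,-0.0013,0.1313,0,0,0,1],[0,-0.0013,0.1338,0,0,0,1],[0,-0.0013,0.135,0,0,0,1],[0,-0.0013,0.1356,0,0,0,1],[0,-0.0013,0.1356,0,0,0,1]]]}}

```text
time_s: 15.65
ee_pos: [0.5858, -0.186, 0.0826]
eef_rot: [3.141, -0.0, -0.0]
force: [-0.3, 0.5, -1.4]
grip_width: 0.0459
grip_force: 9.7
```

Scaled: 1 mm / 800 = 0.0013, 0.5 mm / 800 = 0.0006.

{"fn": "arm_command", "kwargs": {"plan": [[[0,0,0.0006,0,0,0,1],[0,0,0.0013,0,0,0,1],[0,0,0.0013,0,0,0,1]]]}}

```text
time_s: 15.95
ee_pos: [0.5857, -0.1859, 0.0812]
eef_rot: [-3.142, 0.0, -0.0]
force: [0.4, -0.8, -0.9]
grip_width: 0.0459
grip_force: 9.7
```

Scaled: 1.5 mm / 800 = 0.0019, 1 mm / 800 = 0.0013.

{"fn": "arm_command", "kwargs": {"plan": [[[0,0,0.0006,0,0,0,1],[0,0,0.0013,0,0,0,1],[0,0,0.0019,0,0,0,1],[0,0,0.0019,0,0,0,1]]]}}

```text
time_s: 16.35
ee_pos: [0.5858, -0.186, 0.0798]
eef_rot: [3.142, -0.0, -0.0]
force: [0.3, 1.0, -1.3]
grip_width: 0.0459
grip_force: 9.8
```

Scaled: 1 mm / 800 = 0.0013, 0.5 mm / 800 = 0.0006.

{"fn": "arm_command", "kwargs": {"plan": [[[0,0,0.0006,0,0,0,1],[0,0,0.0013,0,0,0,1],[0,0,0.0013,0,0,0,1]]]}}

```text
time_s: 16.65
ee_pos: [0.5862, -0.186, 0.0796]
eef_rot: [3.141, -0.002, -0.0]
force: [0.0, 2.2, 6.7]
grip_width: 0.0461
grip_force: 10.3
```

Contact at 6.7 N. I release and retreat.

Scaled: -135 mm / 800 = -0.1688, -130 mm / 800 = -0.1625.

{"fn": "arm_command", "kwargs": {"plan": [[[0,0,-0.0006,0,0,0,-0.1],[0,0,-0.0006,0,0,0,-0.2],[0,0,-0.0006,0,0,0,-0.25],[0,0,-0.0006,0,0,0,-0.25],[0,0,-0.0006,0,0,0,-0.25],[0,0,-0.0188,0,0,0,-0.25],[0,0,-0.0625,0,0,0,-0.25],[0,0,-0.1125,0,0,0,-0.25],[0,0,-0.1625,0,0,0,-0.25],[0,0,-0.1688,0,0,0,-0.25]]]}}

```text
time_s: 17.65
ee_pos: [0.5871, -0.1865, 0.2205]
eef_rot: [3.138, -0.008, -0.0]
force: [0.6, 0.8, -0.2]
grip_width: 0.0586
grip_force: 0.0
```

```bash
cat >> h.py <<'E'
def tops(d,items,r=.03):
    C=cloud("top",d);z=C[...,2]
    for n,(x,y,h) in items.items():
        m=(abs(z-h)<.012)&(np.hypot(C[...,0]-x,C[...,1]-y)<r)
        P=C[m]
        if len(P)<10: print(n,"none",len(P));continue
        k=(P[:,2]>h-.006);A=np.c_[P[k,0],P[k,1],np.ones(k.sum())];c=np.linalg.lstsq(A,P[k,2],rcond=None)[0]
        print(n,len(P),P[k].mean(0).round(4),"slope deg",np.degrees(np.arctan(c[:2])).round(1))
E
python3 - <<'E'
from h import *
im,d=cams.camera("top");cv2.imwrite("pics/t8.png",im);s,_=cams.camera("side");cv2.imwrite("pics/s8.png",s)
tops(d,dict(ss=(.586,-.186,.11),stored=(.579,-.254,.11),ts=(.567,-.32,.12),tj=(.437,.003,.093)))
E
```

```text
ss none 0
stored none 0
ts 167 [ 0.5662 -0.3203  0.1203] slope deg [2.4 0.2]
tj 301 [0.4368 0.0032 0.0931] slope deg [-0.8 -0.1]
```

Scaled: -190 mm / 800 = -0.2375, -185 mm / 800 = -0.2313.

{"fn": "arm_command", "kwargs": {"plan": [[[-0.025,-0.05,0,0,0,0,-0.6],[-0.0688,-0.1,0,0,0,0,-1],[-0.1125,-0.15,0,0,0,0,-1],[-0.1563,-0.2,0,0,0,0,-1],[-0.1813,-0.2313,0,0,0,0,-1],[-0.1863,-0.2375,0,0,0,0,-1],[-0.1863,-0.2375,0,0,0,0,-1],[-0.1863,-0.2375,0,0,0,0,-1]]]}}

```text
time_s: 18.55
ee_pos: [0.4372, 0.0035, 0.2133]
eef_rot: [3.141, 0.001, -0.0]
force: [0.2, -0.2, 0.0]
grip_width: 0.094
grip_force: 0.0
```

Run:
```python
from h import *
im,d=cams.camera("top");s,_=cams.camera("side")
tops(d,dict(ss=(.586,-.186,.11),stored=(.579,-.254,.11),ts=(.567,-.32,.12)))
print(ctrl.get_obs()["ee_pos"])
b=im[135:200,340:440];u,v=proj("side",[[.577,-.25,.07]])[0].astype(int)
cv2.imwrite("pics/c8.png",np.hstack([cv2.resize(s[v-40:v+40,u-40:u+40],(400,400)),cv2.resize(b,(400,260)).copy() if 0 else cv2.resize(b,(400,400))]))
```

```text
ss 146 [ 0.5855 -0.1849  0.1104] slope deg [-0.5  1.2]
stored 138 [ 0.5788 -0.2534  0.1109] slope deg [-1.9  1.3]
ts 162 [ 0.5663 -0.3202  0.1206] slope deg [2.9 0.9]
[0.43722778 0.00326036 0.21324458]
```

View pics/c8.png

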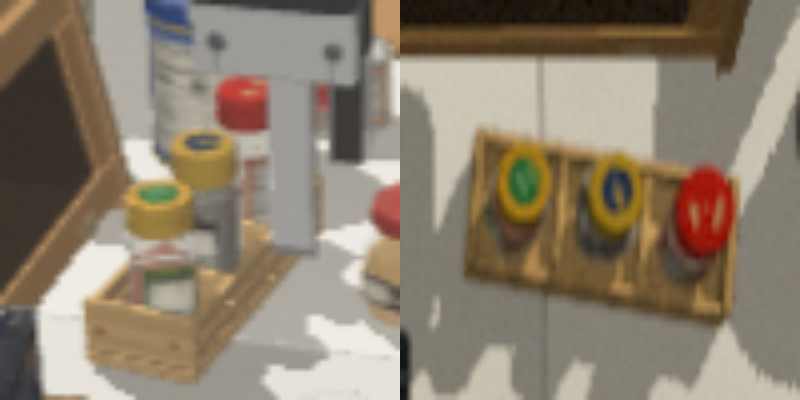

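All three spice jars stand upright in their cells. Next is the tall jar.

Scaled: 174 mm / 800 = 0.2175, 172 mm / 800 = 0.215.

{"fn": "arm_command", "kwargs": {"plan": [[[0,0,0.0563,0,0,0,-1],[0,0,0.1125,0,0,0,-1],[0,0,0.1688,0,0,0,-1],[0,0,0.2,0,0,0,-1],[0,0,0.215,0,0,0,-1],[0,0,0.2175,0,0,0,-1],[0,0,0.2175,0,0,0,-1],[0,0,0.2175,0,0,0,-0.4],[0,0,0.2175,0,0,0,-0.4],[0,0,0.2175,0,0,0,1],[0,0,0.2175,0,0,0,1],[0,0,0.2175,0,0,0,1]]], "squeeze": 25}}

```text
time_s: 19.85
ee_pos: [0.4369, 0.0042, 0.04]
eef_rot: [-3.141, -0.001, -0.0]
force: [0.1, 1.3, 2.4]
grip_width: 0.0611
grip_force: 24.9
```

{"fn": "arm_command", "kwargs": {"plan": [[[0,0,0,0,0,0,1],[0,0,0,0,0,0,1],[0,0,0,0,0,0,1]]]}}

```text
time_s: 20.15
ee_pos: [0.4369, 0.0042, 0.04]
eef_rot: [-3.141, -0.0, -0.0]
force: [-0.2, 2.1, 5.2]
grip_width: 0.0608
grip_force: 24.9
```

Scaled: -359 mm / 800 = -0.4488, -170 mm / 800 = -0.2125.

{"fn": "arm_command", "kwargs": {"plan": [[[0,0,-0.0188,0,0,0,1],[0,0,-0.0625,0,0,0,1],[0,-0.0063,-0.1188,0,0,0,1],[0.0063,-0.0438,-0.1438,0,0,0,1],[0.0188,-0.1,-0.1438,0,0,0,1],[0.0313,-0.1563,-0.1438,0,0,0,1],[0.045,-0.2125,-0.1438,0,0,0,1],[0.06,-0.2688,-0.1438,0,0,0,1],[0.075,-0.325,-0.1438,0,0,0,1],[0.09,-0.3813,-0.1438,0,0,0,1],[0.1013,-0.4275,-0.1438,0,0,0,1],[0.1063,-0.4488,-0.1438,0,0,0,1]]]}}

```text
time_s: 21.35
ee_pos: [0.5214, 0.3657, 0.1533]
eef_rot: [3.141, 0.002, 0.002]
force: [0.6, -0.5, -3.3]
grip_width: 0.061
grip_force: 24.9
```

{"fn": "arm_command", "kwargs": {"plan": [[[0,0,0,0,0,0,1],[0,0,0,0,0,0,1]]]}}

```text
time_s: 21.55
ee_pos: [0.5214, 0.3626, 0.1537]
eef_rot: [3.14, 0.002, 0.0]
force: [0.6, -0.1, -3.6]
grip_width: 0.061
grip_force: 24.9
```

Run:
```python
from h import *
o=ctrl.get_obs();print(o["ee_pos"],o["force"],o["moment"],o["grip_width"],o["qpos"][5])
s,d=cams.camera("side");C=cloud("side",d);z=C[...,2];x,y,_=o["ee_pos"]
m=(abs(C[...,0]-x)<.04)&(abs(C[...,1]-y)<.05)&(z>.09)&(z<.23)
for a in np.arange(.1,.22,.01):
    q=C[m&(z>=a)&(z<a+.01)]
    if len(q)>3: print(round(a,3),len(q),"y",np.percentile(q[:,1],[50,90]).round(4),"x",np.percentile(q[:,0],[5,95]).round(4))
```

```text
[0.52141246 0.36264833 0.15371682] [ 0.58037268 -0.05699684 -3.56292733] [ 0.01159247  0.02685971 -0.00865018] 0.060983683583744626 2.1208557784524076
0.11 75 y [0.3862 0.3923] x [0.4903 0.5401]
0.12 151 y [0.3861 0.3929] x [0.4903 0.5345]
0.13 129 y [0.3876 0.3933] x [0.4896 0.5313]
0.14 148 y [0.3874 0.3932] x [0.4896 0.5292]
0.15 117 y [0.3811 0.3924] x [0.4895 0.5121]
0.16 175 y [0.3857 0.4037] x [0.4895 0.5247]
0.17 167 y [0.3882 0.4043] x [0.4907 0.5267]
0.18 217 y [0.3855 0.4042] x [0.4915 0.5268]
0.19 153 y [0.3872 0.4042] x [0.4913 0.527 ]
0.2 523 y [0.3674 0.3981] x [0.4927 0.5244]
0.21 71 y [0.3309 0.4005] x [0.5115 0.5254]
```

Scaled: 99 mm / 800 = 0.1238, 98.5 mm / 800 = 0.1231.

{"fn": "arm_command", "kwargs": {"plan": [[[0,0,0.0313,0,0,0,1],[0,0,0.075,0,0,0,1],[0,0,0.1025,0,0,0,1],[0,0,0.115,0,0,0,1],[0,0,0.12,0,0,0,1],[0,0,0.1219,0,0,0,1],[0,0,0.1231,0,0,0,1],[0,0,0.1238,0,0,0,1],[0,0,0.1238,0,0,0,1]]]}}

```text
time_s: 22.5
ee_pos: [0.522, 0.3632, 0.0564]
eef_rot: [-3.141, -0.001, -0.0]
force: [-0.0, 0.3, -4.2]
grip_width: 0.0606
grip_force: 24.9
```

Scaled: 1 mm / 800 = 0.0013, 0.5 mm / 800 = 0.0006.

{"fn": "arm_command", "kwargs": {"plan": [[[0,0,0.0006,0,0,0,1],[0,0,0.0013,0,0,0,1],[0,0,0.0013,0,0,0,1]]]}}

```text
time_s: 22.8
ee_pos: [0.5218, 0.3631, 0.0547]
eef_rot: [3.142, 0.0, -0.0]
force: [-0.5, 0.5, -2.8]
grip_width: 0.0606
grip_force: 24.9
```

Scaled: 1 mm / 800 = 0.0013, 0.5 mm / 800 = 0.0006.

{"fn": "arm_command", "kwargs": {"plan": [[[0,0,0.0006,0,0,0,1],[0,0,0.0013,0,0,0,1],[0,0,0.0013,0,0,0,1]]]}}

```text
time_s: 23.1
ee_pos: [0.5219, 0.3631, 0.0541]
eef_rot: [-3.142, -0.0, -0.0]
force: [-1.3, -0.8, 0.7]
grip_width: 0.0612
grip_force: 24.9
```

Scaled: -160 mm / 800 = -0.2, -140 mm / 800 = -0.175.

{"fn": "arm_command", "kwargs": {"plan": [[[0,0,0,0,0,0,-0.45],[0,0,0,0,0,0,-0.6],[0,0,0,0,0,0,-0.7],[0,0,0,0,0,0,-0.7],[0,0,0,0,0,0,-0.7],[0,0,-0.0188,0,0,0,-0.7],[0,0,-0.0625,0,0,0,-0.7],[0,0,-0.1188,0,0,0,-0.7],[0,0,-0.175,0,0,0,-0.7],[0,0,-0.2,0,0,0,-0.7],[0,0,-0.2,0,0,0,-0.7]]]}}

```text
time_s: 24.2
ee_pos: [0.5227, 0.3636, 0.2187]
eef_rot: [-3.138, -0.006, -0.0]
force: [-0.5, 0.3, 0.4]
grip_width: 0.0799
grip_force: 0.0
```

{"fn": "arm_command", "kwargs": {"plan": [[[-0.01,0.0625,0,0,0,0,-0.8],[-0.02,0.125,0,0,0,0,-1],[-0.0275,0.1875,0,0,0,0,-1],[-0.0375,0.25,0,0,0,0,-1],[-0.0475,0.3125,0,0,0,0,-1],[-0.0563,0.375,0,0,0,0,-1],[-0.065,0.4375,0,0,0,0,-1],[-0.0725,0.5,0,0,0,0,-1],[-0.08,0.5625,0,0,0,0,-1],[-0.0875,0.625,0,0,0,0,-1],[-0.095,0.6875,0,0,0,0,-1],[-0.1013,0.7763,0,0,0,0,-1]]]}}

```text
time_s: 25.4
ee_pos: [0.4416, -0.2333, 0.2134]
eef_rot: [-3.141, 0.001, -0.0]
force: [1.0, 0.7, -0.7]
grip_width: 0.0937
grip_force: 0.0
```

Scaled: 21 mm / 800 = 0.0263.

{"fn": "arm_command", "kwargs": {"plan": [[[0,0.0263,0,0,0,0,-1],[0,0.0263,0,0,0,0,-1],[0,0.0263,0,0,0,0,-1]]]}}

```text
time_s: 25.7
ee_pos: [0.4423, -0.2521, 0.2132]
eef_rot: [-3.141, 0.001, -0.001]
force: [-0.0, -0.9, 0.4]
grip_width: 0.0941
grip_force: 0.0
```

Run:
```python
from h import *
im,d=cams.camera("top");print(ctrl.get_obs()["ee_pos"])
tops(d,dict(tj=(.522,.363,.107),sj=(.441,-.258,.084),ss=(.586,-.186,.11),ts=(.567,-.32,.12)),.035)
```

```text
[ 0.44251424 -0.25160022  0.21339418]
tj 302 [0.521  0.362  0.1071] slope deg [-0.2 -0.7]
sj none 0
ss 148 [ 0.5854 -0.1846  0.1098] slope deg [ 0.8 -1.1]
ts 102 [ 0.5715 -0.3242  0.1203] slope deg [-4.   4.2]
```

Scaled: 174.5 mm / 800 = 0.2181, 6.5 mm / 800 = 0.0081.

{"fn": "arm_command", "kwargs": {"plan": [[[-0.0013,0.0081,0.05,0,0,0,-1],[-0.0013,0.0081,0.1063,0,0,0,-1],[-0.0013,0.0081,0.1625,0,0,0,-1],[-0.0013,0.0081,0.2,0,0,0,-1],[-0.0013,0.0081,0.215,0,0,0,-1],[-0.0013,0.0081,0.2181,0,0,0,-1],[-0.0013,0.0081,0.2181,0,0,0,-1],[-0.0013,0.0081,0.2181,0,0,0,-0.45],[-0.0013,0.0081,0.2181,0,0,0,-0.45],[-0.0013,0.0081,0.2181,0,0,0,1],[-0.0013,0.0081,0.2181,0,0,0,1],[-0.0013,0.0081,0.2181,0,0,0,1]]], "squeeze": 22}}

```text
time_s: 26.95
ee_pos: [0.4419, -0.2592, 0.0399]
eef_rot: [3.141, -0.001, -0.0]
force: [-1.3, 0.7, 6.2]
grip_width: 0.0689
grip_force: 22.0
```

{"fn": "arm_command", "kwargs": {"plan": [[[0,0,0,0,0,0,1],[0,0,0,0,0,0,1],[0,0,0,0,0,0,1]]]}}

```text
time_s: 27.25
ee_pos: [0.4419, -0.2592, 0.0398]
eef_rot: [3.141, -0.001, -0.0]
force: [-1.3, 1.1, 6.6]
grip_width: 0.0689
grip_force: 22.0
```

Run:
```python
from h import *
s,d=cams.camera("side");C=cloud("side",d);z=C[...,2];x,y=.4415,-.2585
m=(abs(C[...,0]-x)<.045)&(abs(C[...,1]-y)<.05)&(z>.005)&(z<.12)
for a in np.arange(.01,.1,.008):
    q=C[m&(z>=a)&(z<a+.008)]
    if len(q)>3: print(round(a,3),len(q),"y",np.percentile(q[:,1],[50,95]).round(4),"x",np.percentile(q[:,0],[2,98]).round(4))
u,v=proj("side",[[x,y,.05]])[0].astype(int);t,_=cams.camera("top")
u2,v2=proj("top",[[x,y,.08]])[0].astype(int)
cv2.imwrite("pics/c9.png",np.hstack([cv2.resize(s[v-35:v+35,u-35:u+35],(400,400)),cv2.resize(t[v2-35:v2+35,u2-35:u2+35],(400,400))]))
```

```text
0.01 41 y [-0.2342 -0.225 ] x [0.4068 0.47  ]
0.018 51 y [-0.2323 -0.2252] x [0.4061 0.4749]
0.026 56 y [-0.2333 -0.2256] x [0.4052 0.4744]
0.034 45 y [-0.2344 -0.2227] x [0.4052 0.4751]
0.042 47 y [-0.2342 -0.2144] x [0.4058 0.4699]
0.05 53 y [-0.2335 -0.2133] x [0.4061 0.471 ]
0.058 65 y [-0.2366 -0.2134] x [0.4086 0.4711]
0.066 35 y [-0.2347 -0.2137] x [0.4136 0.4634]
0.074 53 y [-0.2359 -0.2132] x [0.4101 0.4695]
0.082 94 y [-0.2557 -0.2138] x [0.4128 0.4671]
0.09 16 y [-0.2149 -0.2115] x [0.4314 0.4487]
0.098 20 y [-0.2148 -0.2116] x [0.4315 0.4495]
```

View pics/c9.png

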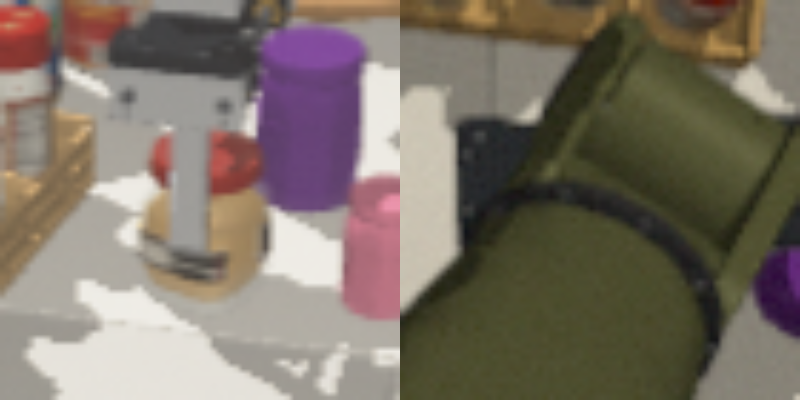

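The jar stands upright in the grip. Its body is about 69 mm wide in both the depth and the grip reading, and that still fits the 80 mm bay. I carry it over.

Scaled: -340 mm / 800 = -0.425, -170 mm / 800 = -0.2125, -0.5 rad / 2 = -0.25.

{"fn": "arm_command", "kwargs": {"plan": [[[0,0,-0.0188,0,0,0,1],[0,0,-0.0625,0,0,0,1],[0,-0.0063,-0.1188,0,0,0,1],[0.0025,-0.0438,-0.15,0,0,0,1],[0.0075,-0.1,-0.15,0,0,0,1],[0.015,-0.1563,-0.15,0,0,0,1],[0.025,-0.2125,-0.15,0,0,0,1],[0.035,-0.2688,-0.15,0,0,-0.05,1],[0.045,-0.325,-0.15,0,0,-0.1,1],[0.0575,-0.375,-0.15,0,0,-0.15,1],[0.0675,-0.4125,-0.15,0,0,-0.2,1],[0.075,-0.425,-0.15,0,0,-0.25,1]]]}}

```text
time_s: 28.55
ee_pos: [0.5015, 0.0836, 0.1588]
eef_rot: [-3.141, 0.001, 0.506]
force: [0.9, -0.9, -4.3]
grip_width: 0.0685
grip_force: 22.0
```

{"fn": "arm_command", "kwargs": {"plan": [[[0,0,0,0,0,0,1],[0,0,0,0,0,0,1]]]}}

```text
time_s: 28.75
ee_pos: [0.5013, 0.0806, 0.1588]
eef_rot: [-3.141, 0.001, 0.497]
force: [-1.0, -0.2, -2.7]
grip_width: 0.0688
grip_force: 22.0
```

Scaled: -156.5 mm / 800 = -0.1956, 127 mm / 800 = 0.1588.

{"fn": "arm_command", "kwargs": {"plan": [[[0.0313,-0.0388,0,0,0,0,1],[0.0663,-0.0825,0,0,0,0,1],[0.1025,-0.1263,0,0,0,0,1],[0.135,-0.1663,0,0,0,0,1],[0.1538,-0.19,0,0,0,0,1],[0.1588,-0.1956,0,0,0,0,1],[0.1588,-0.1956,0,0,0,0,1],[0.1588,-0.1956,0,0,0,0,1]]]}}

```text
time_s: 29.55
ee_pos: [0.5382, 0.2777, 0.1591]
eef_rot: [3.141, 0.001, 0.498]
force: [-0.3, 0.7, -4.6]
grip_width: 0.0688
grip_force: 22.0
```

Run:
```python
from h import *
o=ctrl.get_obs();print(o["ee_pos"],o["moment"])
s,d=cams.camera("side");C=cloud("side",d);z=C[...,2];x,y,_=o["ee_pos"]
m=(abs(C[...,0]-x)<.045)&(abs(C[...,1]-y)<.05)&(z>.1)&(z<.22)
for a in np.arange(.115,.21,.01):
    q=C[m&(z>=a)&(z<a+.01)]
    if len(q)>3: print(round(a,3),len(q),"y",np.percentile(q[:,1],[50,95]).round(4),"x",np.percentile(q[:,0],[2,98]).round(4))
```

```text
[0.53822912 0.27766407 0.15914752] [ 0.00871769  0.01096095 -0.03382193]
0.115 43 y [0.3051 0.3076] x [0.5058 0.5566]
0.125 146 y [0.3046 0.3082] x [0.5055 0.5573]
0.135 136 y [0.3051 0.3084] x [0.5056 0.5577]
0.145 143 y [0.3055 0.309 ] x [0.5056 0.5596]
0.155 124 y [0.3028 0.3093] x [0.5055 0.5599]
0.165 143 y [0.3068 0.3192] x [0.5055 0.5581]
0.175 234 y [0.3009 0.3195] x [0.5065 0.5619]
0.185 107 y [0.3072 0.3206] x [0.5072 0.5514]
0.195 233 y [0.296  0.3195] x [0.5072 0.5574]
0.205 52 y [0.3173 0.3217] x [0.5079 0.5239]
```

Scaled: 104.5 mm / 800 = 0.1306, -1.5 mm / 800 = -0.0019.

{"fn": "arm_command", "kwargs": {"plan": [[[0.0013,-0.0019,0.0313,0,0,0,1],[0.0013,-0.0019,0.075,0,0,0,1],[0.0013,-0.0019,0.1063,0,0,0,1],[0.0013,-0.0019,0.1213,0,0,0,1],[0.0013,-0.0019,0.1263,0,0,0,1],[0.0013,-0.0019,0.1288,0,0,0,1],[0.0013,-0.0019,0.13,0,0,0,1],[0.0013,-0.0019,0.1306,0,0,0,1],[0.0013,-0.0019,0.1306,0,0,0,1]]]}}

```text
time_s: 30.5
ee_pos: [0.5386, 0.2811, 0.0554]
eef_rot: [3.142, -0.001, 0.5]
force: [-0.4, -0.7, -4.1]
grip_width: 0.0687
grip_force: 22.0
```

Scaled: 1 mm / 800 = 0.0013, 0.5 mm / 800 = 0.0006.

{"fn": "arm_command", "kwargs": {"plan": [[[0,0,0.0006,0,0,0,1],[0,0,0.0013,0,0,0,1],[0,0,0.0013,0,0,0,1]]]}}

```text
time_s: 30.8
ee_pos: [0.5384, 0.281, 0.0539]
eef_rot: [3.142, -0.0, 0.5]
force: [-0.4, 0.5, -2.4]
grip_width: 0.0687
grip_force: 22.0
```

Scaled: 1 mm / 800 = 0.0013, 0.5 mm / 800 = 0.0006.

{"fn": "arm_command", "kwargs": {"plan": [[[0,0,0.0006,0,0,0,1],[0,0,0.0013,0,0,0,1],[0,0,0.0013,0,0,0,1]]]}}

```text
time_s: 31.1
ee_pos: [0.5385, 0.2811, 0.0539]
eef_rot: [3.142, -0.001, 0.5]
force: [-4.9, -3.3, 8.4]
grip_width: 0.0681
grip_force: 22.0
```

{"fn": "arm_command", "kwargs": {"plan": [[[0,0,-0.0006,0,0,0,-0.5],[0,0,-0.0006,0,0,0,-0.6],[0,0,-0.0006,0,0,0,-0.68],[0,0,-0.0006,0,0,0,-0.68],[0,0,-0.0006,0,0,0,-0.68],[0,0,-0.0125,0,0,0,-0.68],[0,0,-0.05,0,0,0,-0.68],[0,0,-0.1063,0,0,0,-0.68],[0,0,-0.1625,0,0,0,-0.68],[0,0,-0.2,0,0,0,-0.68],[0,0,-0.2,0,0,0,-0.68]]]}}

```text
time_s: 32.2
ee_pos: [0.5396, 0.2816, 0.2185]
eef_rot: [3.141, -0.008, 0.5]
force: [1.0, 0.1, 0.8]
grip_width: 0.0793
grip_force: 0.0
```

Scaled: -143 mm / 800 = -0.1788, -49.5 mm / 800 = -0.0619, -0.84 rad / 2 = -0.42.

{"fn": "arm_command", "kwargs": {"plan": [[[-0.0375,-0.0125,0,0,0,-0.065,-1],[-0.075,-0.0263,0,0,0,-0.135,-1],[-0.1125,-0.0388,0,0,0,-0.205,-1],[-0.15,-0.0525,0,0,0,-0.275,-1],[-0.1725,-0.06,0,0,0,-0.345,-1],[-0.1788,-0.0619,0,0,0,-0.42,-1],[-0.1788,-0.0619,0,0,0,-0.42,-1],[-0.1788,-0.0619,0,0,0,-0.42,-1],[-0.1788,-0.0619,0,0,0,-0.42,-1]]]}}

```text
time_s: 33.1
ee_pos: [0.3894, 0.2559, 0.2125]
eef_rot: [-3.141, 0.0, 1.336]
force: [1.0, 1.0, 0.1]
grip_width: 0.0939
grip_force: 0.0
```

Run:
```python
from h import *
o=ctrl.get_obs();print(o["ee_pos"],o["eef_rot"])
im,d=cams.camera("top");cv2.imwrite("pics/t10.png",im)
tops(d,dict(tj=(.522,.363,.107),sj=(.539,.28,.098)),.035)
C=cloud("top",d);z=C[...,2];m=(abs(z-.1155)<.008)&(abs(C[...,0]-.39)<.05)&(abs(C[...,1]-.257)<.08);P=C[m];print(len(P))
if len(P)>20:print(cv2.minAreaRect(np.float32(P[:,:2]*1000)))
s,ds=cams.camera("side");C=cloud("side",ds);z=C[...,2];m=(abs(z-.1155)<.006)&(abs(C[...,0]-.39)<.05)&(abs(C[...,1]-.257)<.08);P=C[m];print(len(P),cv2.minAreaRect(np.float32(P[:,:2]*1000)))
```

```text
[0.38943152 0.25588914 0.21250979] [-3.14130224e+00  2.79724605e-04  1.33599796e+00]
tj 302 [0.5208 0.3621 0.1071] slope deg [0.2 0.2]
sj 264 [0.5402 0.2794 0.0979] slope deg [-1.1  0.2]
120
((390.20953369140625, 244.49954223632812), (79.19136810302734, 31.2253360748291), 72.06389617919922)
666 ((389.2642822265625, 256.3524475097656), (102.82723999023438, 33.48651885986328), 75.72703552246094)
```

Scaled: 156.5 mm / 800 = 0.1956, 156 mm / 800 = 0.195.

{"fn": "arm_command", "kwargs": {"plan": [[[0.0006,0.0006,0.05,0,0,0,-1],[0.0006,0.0006,0.1063,0,0,0,-1],[0.0006,0.0006,0.1563,0,0,0,-1],[0.0006,0.0006,0.185,0,0,0,-1],[0.0006,0.0006,0.195,0,0,0,-1],[0.0006,0.0006,0.1956,0,0,0,-1],[0.0006,0.0006,0.1956,0,0,0,-0.5],[0.0006,0.0006,0.1956,0,0,0,0],[0.0006,0.0006,0.1956,0,0,0,0.1],[0.0006,0.0006,0.1956,0,0,0,0.1],[0.0006,0.0006,0.1956,0,0,0,1],[0.0006,0.0006,0.1956,0,0,0,1]]], "squeeze": 10}}

```text
time_s: 34.4
ee_pos: [0.3898, 0.2563, 0.0564]
eef_rot: [3.141, -0.0, 1.34]
force: [0.0, -0.3, -1.1]
grip_width: 0.0492
grip_force: 0.0
```

{"fn": "arm_command", "kwargs": {"plan": [[[0,0,0,0,0,0,1],[0,0,0,0,0,0,1],[0,0,0,0,0,0,1],[0,0,0,0,0,0,1]]]}}

```text
time_s: 34.8
ee_pos: [0.3896, 0.2562, 0.0562]
eef_rot: [-3.141, 0.0, 1.34]
force: [-0.4, -0.4, -0.4]
grip_width: 0.0352
grip_force: 10.0
```

Scaled: 197.5 mm / 800 = 0.2469, -185 mm / 800 = -0.2313, -0.395 rad / 2 = -0.1975.

{"fn": "arm_command", "kwargs": {"plan": [[[0,0,-0.025,0,0,0,1],[0,0,-0.075,0,0,0,1],[0,0,-0.125,0,0,0,1],[-0.0125,0.0063,-0.1438,0,0,0,1],[-0.05,0.0313,-0.1438,0,0,-0.04,1],[-0.0875,0.0688,-0.1438,0,0,-0.08,1],[-0.125,0.1063,-0.1438,0,0,-0.12,1],[-0.1625,0.15,-0.1438,0,0,-0.16,1],[-0.1938,0.1938,-0.1438,0,0,-0.195,1],[-0.2188,0.2288,-0.1438,0,0,-0.1975,1],[-0.2313,0.2469,-0.1438,0,0,-0.1975,1],[-0.2313,0.2469,-0.1438,0,0,-0.1975,1]]]}}

```text
time_s: 36.0
ee_pos: [0.5403, 0.0294, 0.1707]
eef_rot: [-3.141, 0.0, 1.732]
force: [0.1, 1.3, -1.2]
grip_width: 0.0353
grip_force: 10.0
```

{"fn": "arm_command", "kwargs": {"plan": [[[0,0,0,0,0,0,1],[0,0,0,0,0,0,1]]]}}

```text
time_s: 36.2
ee_pos: [0.5391, 0.0317, 0.1713]
eef_rot: [-3.141, -0.0, 1.736]
force: [0.5, -0.1, -0.6]
grip_width: 0.0353
grip_force: 10.0
```

Run:
```python
from h import *
o=ctrl.get_obs();print(o["ee_pos"],o["eef_rot"],o["grip_width"])
s,ds=cams.camera("side");t,dt=cams.camera("top")
for n,d in(("side",ds),("top",dt)):
    C=cloud(n,d);z=C[...,2];m=(abs(z-.23)<.007)&(abs(C[...,0]-.54)<.05)&(abs(C[...,1]-.031)<.07);P=C[m];print(n,len(P),np.median(P[:,2]) if len(P) else 0,cv2.minAreaRect(np.float32(P[:,:2]*1000)) if len(P)>5 else 0)
C=cloud("side",ds);m=(abs(C[...,0]-.54)<.035)&(C[...,1]>.05)&(C[...,1]<.12)&(C[...,2]>.1)&(C[...,2]<.23)
for a in np.arange(.11,.23,.02):
    q=C[m&(C[...,2]>=a)&(C[...,2]<a+.02)]
    if len(q)>3:print(round(a,2),len(q),np.percentile(q[:,0],[3,97]).round(4),np.percentile(q[:,1],[5,95]).round(4))
u,v=proj("side",[[.54,.031,.12]])[0].astype(int)
cv2.imwrite("pics/c11.png",cv2.resize(s[v-60:v+60,u-70:u+70],(700,600)))
```

```text
[0.53907541 0.03174642 0.17126304] [-3.14139178e+00 -1.47271613e-04  1.73558814e+00] 0.03525114557816434
side 370 0.23062152019648474 ((535.4110717773438, 33.925567626953125), (102.81008911132812, 58.33242416381836), 83.24983978271484)
top 24 0.2315263427259987 ((537.3079223632812, 77.63766479492188), (11.772734642028809, 15.124999046325684), 89.27763366699219)
0.11 81 [0.5158 0.5746] [0.0606 0.0843]
0.13 108 [0.5158 0.545 ] [0.059  0.0813]
0.15 118 [0.5154 0.5445] [0.0541 0.0822]
0.17 115 [0.5151 0.5442] [0.0611 0.0824]
0.19 127 [0.5148 0.5437] [0.0579 0.0829]
0.21 145 [0.515  0.5438] [0.0577 0.0834]
```

View pics/c11.png

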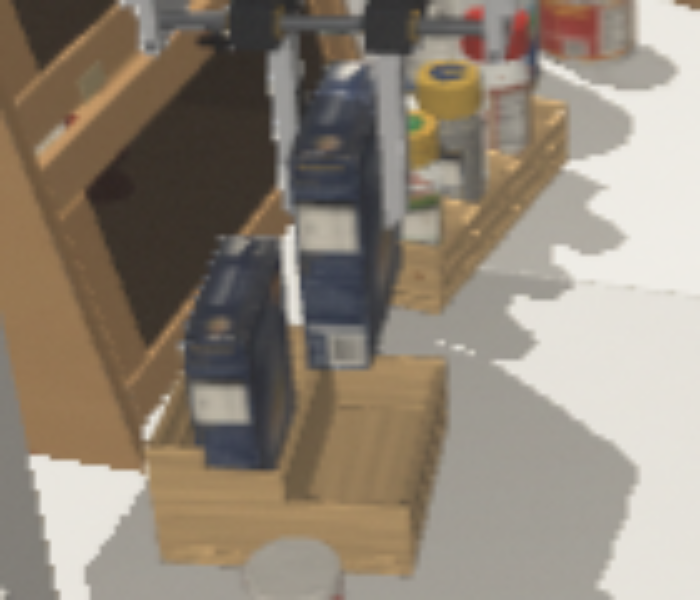

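The packet hangs upright and aligned over the front slot, clear of the stored one at (240,360). I lower it.

Scaled: 100.5 mm / 800 = 0.1256, 100 mm / 800 = 0.125.

{"fn": "arm_command", "kwargs": {"plan": [[[0,0,0.0313,0,0,0,1],[0,0,0.075,0,0,0,1],[0,0,0.1025,0,0,0,1],[0,0,0.1163,0,0,0,1],[0,0,0.1213,0,0,0,1],[0,0,0.1238,0,0,0,1],[0,0,0.125,0,0,0,1],[0,0,0.1256,0,0,0,1],[0,0,0.1256,0,0,0,1]]]}}

```text
time_s: 37.2
ee_pos: [0.5399, 0.031, 0.0713]
eef_rot: [3.141, 0.0, 1.735]
force: [-0.3, 0.3, 0.2]
grip_width: 0.0352
grip_force: 10.0
```

Scaled: 1 mm / 800 = 0.0013, 0.5 mm / 800 = 0.0006.

{"fn": "arm_command", "kwargs": {"plan": [[[0,0,0.0006,0,0,0,1],[0,0,0.0013,0,0,0,1],[0,0,0.0013,0,0,0,1]]]}}

```text
time_s: 37.5
ee_pos: [0.5398, 0.0309, 0.0702]
eef_rot: [3.141, 0.0, 1.735]
force: [-1.5, -0.3, 4.4]
grip_width: 0.0355
grip_force: 10.0
```

Scaled: -170 mm / 800 = -0.2125, -160 mm / 800 = -0.2.

{"fn": "arm_command", "kwargs": {"plan": [[[0,0,-0.0005,0,0,0,0.15],[0,0,-0.0005,0,0,0,0.05],[0,0,-0.0005,0,0,0,0.05],[0,0,-0.0005,0,0,0,0.05],[0,0,-0.01,0,0,0,0.05],[0,0,-0.0375,0,0,0,0.05],[0,0,-0.0875,0,0,0,0.05],[0,0,-0.1438,0,0,0,0.05],[0,0,-0.2,0,0,0,0.05],[0,0,-0.2125,0,0,0,0.05],[0,0,-0.2125,0,0,0,0.05]]]}}

```text
time_s: 38.6
ee_pos: [0.5401, 0.031, 0.2416]
eef_rot: [3.138, 0.001, 1.735]
force: [0.7, 0.3, -0.0]
grip_width: 0.0443
grip_force: 0.0
```

Scaled: -275 mm / 800 = -0.3438, -260 mm / 800 = -0.325.

{"fn": "arm_command", "kwargs": {"plan": [[[-0.05,-0.025,0,0,0,0,0.05],[-0.1063,-0.05,0,0,0,0,0.05],[-0.1625,-0.075,0,0,0,0,0.05],[-0.2188,-0.1,0,0,0,0,0.05],[-0.275,-0.125,0,0,0,0,0.05],[-0.325,-0.1438,0,0,0,0,0.05],[-0.3438,-0.15,0,0,0,0,0.05],[-0.3438,-0.15,0,0,0,0,0.05]]]}}

```text
time_s: 39.4
ee_pos: [0.4654, -0.261, 0.2381]
eef_rot: [-3.14, -0.002, 1.732]
force: [0.5, -0.0, 0.7]
grip_width: 0.0447
grip_force: 0.0
```

Run:
```python
from h import *
o=ctrl.get_obs();print(o["time_s"],o["ee_pos"],o["force"])
im,d=cams.camera("top");cv2.imwrite("pics/t12.png",cv2.resize(im[135:265,170:450],None,fx=2.8,fy=2.8))
tops(d,dict(tj=(.522,.363,.107),sj=(.539,.28,.098),ss=(.586,-.186,.11),st=(.579,-.254,.11),ts=(.567,-.32,.12),grey=(.525,.17,.069)),.035)
tops(d,dict(pk=(.54,.031,.129),spk=(.6,.04,.129)),.022)
C=cloud("top",d);z=C[...,2]
for x0,x1 in((.5,.5725),(.5725,.65)):
    q=C[(abs(z-.129)<.006)&(C[...,0]>x0)&(C[...,0]<x1)&(abs(C[...,1]-.035)<.08)];print(cv2.minAreaRect(np.float32(q[:,:2]*1000)))
```

```text
39.4 [ 0.46536258 -0.26102735  0.23808842] [ 0.50795544 -0.00640931  0.68042317]
tj 304 [0.5208 0.3616 0.107 ] slope deg [-3.  -0.5]
sj 300 [0.5371 0.2799 0.0984] slope deg [-1.6  0.2]
ss 145 [ 0.5852 -0.1848  0.1104] slope deg [0.3 2.3]
st 69 [ 0.5758 -0.2457  0.1114] slope deg [ 3.9 -7.8]
ts none 0
grey 170 [0.5253 0.1701 0.0696] slope deg [0.6 1. ]
pk 147 [0.5396 0.0311 0.1304] slope deg [3.7 1.4]
spk 145 [0.6    0.0403 0.1307] slope deg [3.5 2.2]
((539.7072143554688, 30.264551162719727), (32.81642150878906, 101.22725677490234), 9.900015830993652)
((600.8375244140625, 39.986854553222656), (34.23448944091797, 101.84534454345703), 9.570063591003418)
```

```bash
python3 -c "
from station import ctrl
print(ctrl.hand_in())"
```

```text
the job is handed in; nothing more can be done
None
```

All five groceries are upright in their organisers, the stored spice jar and packet still stand in place, and the job was handed in at about 39 s (limit 112 s); the gripper hid the tall spice jar in the last view, so its check dates from about 14 s earlier.

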